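# Click the length stop into its notch and butt the workpiece against it

## Task

Set up the length stop of the jig: use the fingertips to push the red fin of the sliding stop along the fence, away from the wood block, until the stop's spring pin drops into the notch hidden in the fence, and leave it there. Then push the wood block along the fence until it butts against the stop, gently enough that the pin stays in the notch. Only push - do not grip or lift anything - and leave the other things on the bench where they are.

Things in the scene. Friction and masses are not known exactly. Their poses are not given: they have to be found in the camera images.
- jig: Jig fixed to the bench: plywood bed 130 x 580 mm, 18 mm thick, aluminium fence along its back (40 mm thick, its top 63 mm above the bench). Origin on the bench under the line the wood's centre runs along, at mid length. y: along the fence, the way stop and wood are pushed; x: from the bed to the fence, whose front face is at x = 31 mm (bed's front edge -47 mm). Yaw within 0.2 rad of the world's.
- stop: The sliding stop: a grey saddle on the fence with a steel stop arm hanging in front, a red push fin and a yellow spring pin on top. It slides along the fence and cannot come off. Origin at bench level under the fence's centre line, in the plane of the pushed faces of fin and arm; axes parallel to the jig's.
- stop_slide (a joint): Place of the sliding stop along the fence, in m: starts between 0 and 0.04, grows towards the jig's +y, dead end at 0.19. Drags with 1.5 to 4 N. The notch is out of sight somewhere between 0.10 and 0.17, elsewhere each time. If pushed past the notch, the stop can be pushed back from the other side.
- pin (a joint): How far the stop's spring pin has dropped, in m: about 0 while it rides on the rail, about 0.008 when seated in the notch. As it drops the drag vanishes and the stop snaps forward some 8 to 11 mm by itself and centres; pushing it out of the notch takes about 11 to 14 N. Up to about 6 mm off centre it goes back by itself when let go.
- fin (a point): Middle of the pushed face (jig's -y side) of the red push fin on top of the stop, 105 mm above the bench. The face is upright, square to the jig's y axis, 48 mm wide (along the jig's x); the fin is 14 mm thick, from 84 to 122 mm above the bench. Nothing higher stands near it; the pin's knob is on its other side.
- stop_face (a point): Point on the stop's steel arm that the wood must butt against: in the plane of the arm's -y face, on the line of the wood's centre, 42 mm above the bench. The arm hangs in front of the fence, 51 mm wide, 16 mm thick, from 22 to 62 mm above the bench. Axes parallel to the jig's.
- pin_knob (a point): Top of the yellow pin knob (18 mm across), 114 mm above the bench while the pin rides, about 106 mm when it is seated.
- wood: Wood block, 60 x 110 x 38 mm (x, y, z), about 0.1 kg, lying on the jig's bed 1 to 3 mm in front of the fence, its long side (y axis) along the fence, on the -y side of the stop, clear of it. Origin in the middle of its underside; its top is 56 mm above the bench. Slides with about 1 N.
- tape_electrical: Roll of black tape, 55 mm across and 19 mm high, lying on the jig's bed beyond the stop's travel. Leave it.
- tape_measure: Yellow tape measure, 74 x 71 x 36 mm, on the bench in front of the jig. Leave it.
- screwdriver_a: Red-handled screwdriver, 222 mm long, on the bench in front of the jig. Leave it.
There are look-alikes about, which are no part of the job. What is shaped like the wood but black or purple is not meant.

How it is judged:
On the way:
1. the stop is pushed along until its pin has dropped into the notch, the wood not yet against the stop (value of joint pin above 0.004 m and value of joint stop_slide above 0.06 m and y of wood in the frame of stop_face below -0.065 m), for 0.3 s.
At the end, for the whole second after the job is handed in: The pin is still dropped into the notch (pin over 4 mm). The wood block lies flat on the bed, at rest, along the fence (within 0.08 rad and about 9 mm of it), its end within 5 mm of the stop arm's face (value of joint pin above 0.004 m and y of wood in the frame of stop_face between -0.06 and -0.051 m and x of wood in the frame of jig between -0.008 and 0.006 m and angle between the y axis of wood and the y axis of jig, either way round below 0.08 rad and angle between wood's own z axis and vertical below 0.06 rad and z of wood in the frame of jig below 0.022 m and linear speed of wood below 0.01 m/s); the robot touches nothing.
It fails at once if the stop or the wood block is pinched or shoved hard (more than 35 N) (contact force between the fingers and stop above 35 N or contact force between the fingers and wood above 35 N).
It fails at once if the wood block is lifted or tipped (z of wood in the frame of jig above 0.03 m or angle between wood's own z axis and vertical above 0.25 rad).
It fails at once if one of the other things (roll of black tape, tape measure, screwdriver) is moved by more than 20 mm (distance of any of tape_electrical, tape_measure, screwdriver_a from where it was at the start of the episode above 0.02 m).
It also fails if it takes over 64 s, if anything falls off the work surface, if the arm or the gripper's body presses on something with over 40 N, if the wrist force passes 120 N, or if a joint passes its speed limit or range.

## Robot

A 6-joint arm with a two-finger parallel gripper is mounted at the origin on a cart in front of the work surface, level with it; the furniture and walls round the work are solid. World frame = base frame: x ahead of the robot, y to its left, z up, the work surface at z = 0. Lengths are in m, angles in rad, forces in N, time in s.
With the tool pointing down it reaches from about 0.325 to 0.85 m from the base axis. Payload 15.5 kg.
Tool frame: the origin (TCP) lies at the centre of the arm's flange, where the gripper is bolted on; the fingertips stand 191 mm ahead of it and the grasp point (between the pads) lies 172 mm ahead of it (robot.pinch_z is the z of the grasp point in the tool frame, in m); z points along the fingers, y is the line along which they close (so a half turn about z gives the same grasp; the last joint's range is limited). The gripper opens to 91 mm and grips with 3 to 60 N. Pads are 32 mm wide; open, the fingers measure 118 mm over their backs; the gripper's body (76 mm by 178 mm) begins 60 mm behind the grasp point.
Start: joints at [1.117, 0.494, 1.345, -0, 1.302, -0.096], TCP at [0.219, 0.585, 0.405] pointing down, gripper open.
Joint ranges: [-2.91, 2.91], [-0.82, 2.16], [0.22, 2.67], [-1.22, 4.37], [0.12, 2.79], [-3.08, 3.08]. Speed limits (rad/s): [1.89, 1.89, 2.57, 3.01, 3.01, 3.01].

## Interface

Orientations are given as [roll, pitch, yaw] about the fixed x, y, z axes, in that order (R = Rz(yaw) Ry(pitch) Rx(roll)).
In Python, from workcell import robot, vision, job gives the robot as it stands. The module is installed in compiled form; this text tells all that it offers.
- The arm moves only by the tool arm_command, never from a script. Its argument "steps" is a list of rows, each an object of numbers: "jaw": the gripper command: -1 is fully open, 1 is shut, values between are in proportion; "dx", "dy", "dz": the shift along the tool's x, y, z normalised to -1 to 1, where 1 is 20 cm; "ax", "ay", "az": the turn, a rotation vector about the tool's x, y, z normalised to -1 to 1, where 1 is 45 degrees. A call has 1 to 5 rows; each row is the pose to reach, as a shift and turn from the pose commanded when the call began, along the tool's axes at that moment; what a row does not reach only later rows make up. A row lasts 1/10 s, in which the tool goes at most 50 mm and 8.59 degrees, less where a joint would pass 70% of its speed; a pose out of reach is approached as far as the arm can. A call with a number of a shift or a turn outside -1 to 1 is refused whole. A call with a gripper value outside its range is refused whole. The fingers move at their own pace and stop on an object; "force" is the grip in N (left out, the last holds). Time passes only in rows, so rows that repeat a pose let the fingers close. It gives the time, the measured TCP pose, the force, the opening and the grip force at its end, in the units of the state.
- robot.read_state(): the state, without advancing time (a new reading comes with each control period).
- vision.camera(name): name is "side" or "top" or "wrist"; returns a dict with "frame" (420x560x3 uint8, red, green, blue), "depth" (420x560 float32, m along the optical axis (not along the pixel's ray), 0 where there is no reading), "fovy" (degrees; the focal length in pixels is half the picture's height over the tangent of half this angle, whatever the lens; pixels are square), "cx", "cy" (the principal point, pixels), "rvec" (rotation vector, rad) and "tvec" (3), from world to camera coordinates, as OpenCV has them. Camera axes: x right, y down, z forward; pixel columns grow to the right and rows downward; lengths in m; the calibration is good to about 2 mm. A picture is of the moment at which its call begins.
- job.finish_job(): hands the job in; it is judged then, once.
The state is a dict: "clock": time; "joint_pos": joint angles; "dq": joint speeds; "joint_torque": joint torques, N m; "eef_pos": TCP position; "tcp_rot": TCP orientation; "force": force on the tool from outside, world axes, zero at the start; "wrist_torque": the same for the moment, N m; "opening": finger opening in m; "gripper_force": force on a finger pad.
Only numpy, scipy, OpenCV 4.12 (cv2) and the standard library are available. Lean on these libraries where they do the work, as an engineer would, in place of code of your own. Each camera call takes 0.05 s, during which the arm holds its last target. There are 200 camera calls.

## Working session

There is one attempt and no reset: what is moved stays moved. The work goes in short steps, Python scripts to look and compute and a tool call to move; the robot and the scene stay as the last step left them, time stands still between calls to the robot, and variables do not carry over. Pictures are saved under pics/ and viewed, at most 10 in all, crops included, and the job is handed in when it is done.

Besides the shell and the picture viewer there is one more tool, called after ">>>" as name([rows], argument=value, ...), one row to a line, values as JSON. arm_command: Moves the arm, as the interface text tells. Its arguments: {"type":"object","properties":{"steps":{"type":"array"},"force":{"type":"number"}},"required":["steps"]}

```bash
mkdir -p pics
cat > h.py <<'E'
import numpy as np, cv2
from workcell import robot, vision, job
def cam(n):
    c=vision.camera(n); f=c["frame"].shape[0]/2/np.tan(np.radians(c["fovy"])/2)
    R=cv2.Rodrigues(np.array(c["rvec"],float))[0]; t=np.array(c["tvec"],float).ravel()
    d=c["depth"]; v,u=np.mgrid[:d.shape[0],:d.shape[1]]
    P=np.stack([(u-c["cx"])/f*d,(v-c["cy"])/f*d,d],-1)
    W=(P-t)@R; W[d<=0]=np.nan
    return c,W
def save(c,n,crop=None,k=1):
    im=c["frame"][:,:,::-1]
    if crop: a,b,x,y=crop; im=im[b:y,a:x]
    cv2.imwrite("pics/"+n,cv2.resize(im,None,fx=k,fy=k,interpolation=cv2.INTER_CUBIC))
E
python3 - <<'E'
from h import *
s=robot.read_state();print({k:np.round(v,3) for k,v in s.items()})
a,W=cam("top");b,W2=cam("side")
im=np.hstack([a["frame"],b["frame"]])
c={"frame":im};save(c,"a.png",k=0.714)
np.savez("top.npz",f=a["frame"],W=W);np.savez("side.npz",f=b["frame"],W=W2)
E
```

```text
{'clock': np.float64(0.0), 'joint_pos': array([ 1.116,  0.494,  1.346,  0.   ,  1.302, -0.095]), 'dq': array([ 0.   ,  0.001,  0.001,  0.   ,  0.003, -0.   ]), 'joint_torque': array([-3.0000e-03, -8.7884e+01, -3.8185e+01,  7.1000e-02,  5.4000e-02,
       -0.0000e+00]), 'eef_pos': array([0.219, 0.585, 0.404]), 'tcp_rot': array([-3.14 , -0.   ,  2.783]), 'force': array([-0.168,  0.533, -0.676]), 'wrist_torque': array([-0.04 ,  0.026,  0.011]), 'gripper_force': np.float64(0.0), 'opening': np.float64(0.091)}
```

View pics/a.png

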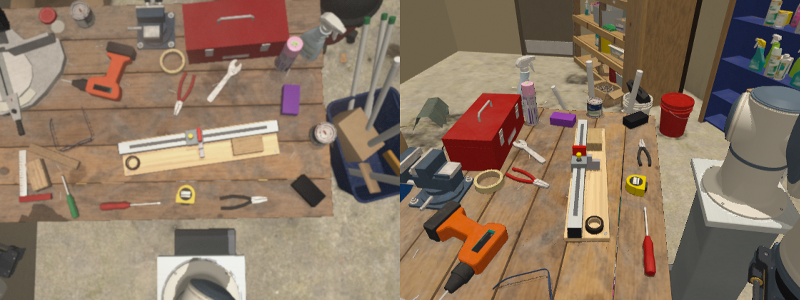

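The composite (shown at 0.714 scale) has the jig in the middle of the top view. The wood on the bed is at about (346,203) full-res px, the stop at about (278,195) and the tape roll at about (186,228). The look-alikes are the purple block at (407,136) and the black block at (430,267), both off the jig. The wood-coloured block on the jig's bed fits the description. I'll confirm it in a crop.

Run:
```python
from h import *
t=np.load("top.npz");f=t["f"];W=t["W"]
save({"frame":f},"b.png",(160,160,400,260),3.3)
def pr(u,v): print((u,v),np.round(W[v,u],4),f[v,u])
hsv=cv2.cvtColor(f,cv2.COLOR_RGB2HSV).astype(int)
roi=np.zeros(f.shape[:2],bool);roi[160:250,160:400]=1
z=W[...,2]
red=roi&((hsv[...,0]<8)|(hsv[...,0]>172))&(hsv[...,1]>150)&(z>.07)
yel=roi&(abs(hsv[...,0]-27)<6)&(hsv[...,1]>150)&(z>.07)
for n,m in(("red",red),("yel",yel),("wood",roi&(abs(z-.056)<.006)),("fence",roi&(abs(z-.064)<.006)),("arm?",roi&(z>.07))):
    P=W[m]; vv,uu=np.nonzero(m)
    if len(P): print(n,len(P),np.round(P.mean(0),4),np.round(np.percentile(P,2,0),4),np.round(np.percentile(P,98,0),4),uu.mean(),vv.mean())
```

```text
red 67 [ 0.5775 -0.0065  0.1219] [ 0.5565 -0.0118  0.1172] [ 0.5984 -0.0007  0.1262] 278.7910447761194 187.44776119402985
wood 2206 [ 0.5627 -0.0824  0.058 ] [ 0.5171 -0.2727  0.0513] [0.6208 0.2692 0.0619] 309.2855847688123 196.75022665457843
fence 3335 [ 0.5752 -0.0129  0.0629] [ 0.525  -0.2773  0.0583] [0.6237 0.2794 0.0683] 282.14032983508247 192.20179910044976
arm? 582 [0.5719 0.0121 0.0933] [ 0.5391 -0.0165  0.0726] [0.6013 0.0445 0.1245] 271.8230240549828 191.7147766323024
```

View pics/b.png

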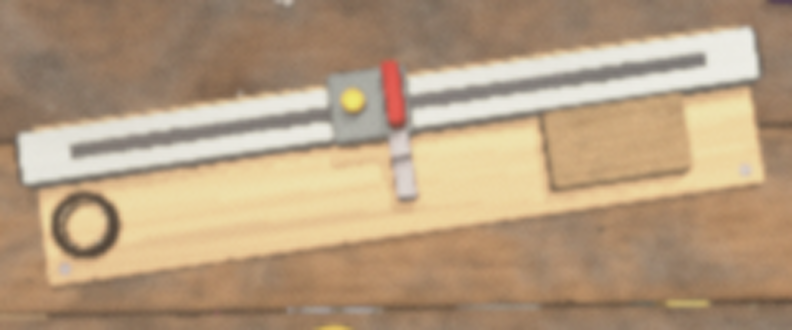

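Confirmed: the light brown block on the bed at crop (615,140), right of the stop, is the wood. The red fin is at crop (393,92), with the yellow knob to its left at (352,100). Next I'll fit the jig frame.

```bash
cat >> h.py <<'E'
def jigfit(f,W):
    hsv=cv2.cvtColor(f,cv2.COLOR_RGB2HSV).astype(int); z=W[...,2]
    roi=np.zeros(z.shape,bool); roi[160:250,160:400]=1
    fen=roi&(abs(z-.063)<.008)&(hsv[...,1]<50)&(hsv[...,2]>130)
    return fen,roi,hsv,z
def fine(f,W,a,o):
    """a: yaw, o: jig origin; return masks in jig coordinates"""
    return np.stack([(W[...,0]-o[0])*np.cos(a)+(W[...,1]-o[1])*np.sin(a),-(W[...,0]-o[0])*np.sin(a)+(W[...,1]-o[1])*np.cos(a),W[...,2]],-1)
E
python3 - <<'E'
from h import *
t=np.load("top.npz");f=t["f"];W=t["W"]
m,roi,hsv,z=jigfit(f,W)
m=cv2.morphologyEx(m.astype(np.uint8),cv2.MORPH_OPEN,np.ones((3,3)))>0
r=cv2.minAreaRect(W[m][:,:2].astype(np.float32)*1000);print(r)
(c,s,ang)=r; B=cv2.boxPoints(r)
e=max([B[1]-B[0],B[2]-B[1]],key=np.linalg.norm); e=e*np.sign(e[1])
a=np.arctan2(-e[0],e[1]); fx=np.array([np.cos(a),np.sin(a)])
o=np.array(c)/1000-fx*.051; print("yaw",a,"origin",o)
J=fine(f,W,a,o)
red=roi&((hsv[...,0]<8)|(hsv[...,0]>172))&(hsv[...,1]>150)&(z>.11)
wood=roi&(abs(z-.056)<.008)&(J[...,0]<.026)&(J[...,1]<-.05)&(J[...,0]>-.06)
bed=roi&(abs(z-.018)<.008)&(J[...,0]<.03)&(J[...,0]>-.08)&(hsv[...,1]>70)&(hsv[...,2]>180)
arm=roi&(abs(z-.062)<.01)&(J[...,0]<.026)&(abs(J[...,1])<.05)
for n,k in(("red",red),("wood",wood),("bed",bed),("arm",arm),("fence",m)):
    P=J[k];print(n,len(P),np.round(P.mean(0),4),np.round(np.percentile(P,[1,99],0),4).tolist())
np.savez("jig.npz",a=a,o=o)
E
```

```text
((552.6727905273438, -3.066650390625), (91.26471710205078, 584.2545166015625), 7.249786376953125)
yaw 0.1265325 origin [ 0.50208051 -0.0095026 ]
red 67 [ 0.0752 -0.0065  0.1219] [[0.0538, -0.011, 0.1169], [0.0962, -0.0021, 0.1264]]
wood 534 [ 0.0102 -0.1725  0.0558] [[-0.0052, -0.2263, 0.0496], [0.0258, -0.1186, 0.0621]]
bed 3373 [0.0024 0.0187 0.018 ] [[-0.0207, -0.2839, 0.0118], [0.0293, 0.2849, 0.0242]]
arm 55 [ 0.0147 -0.0043  0.061 ] [[0.0042, -0.0121, 0.055], [0.0256, 0.003, 0.066]]
fence 3028 [ 0.0748 -0.0012  0.0629] [[0.0183, -0.2862, 0.0565], [0.0957, 0.2861, 0.0688]]
```

Run:
```python
from h import *
t=np.load("top.npz");f=t["f"];W=t["W"];g=np.load("jig.npz");a=float(g["a"]);o=g["o"]
m,roi,hsv,z=jigfit(f,W)
for i in range(3):
    J=fine(f,W,a,o); lo=.05 if i==0 else .028
    k=m&(J[...,0]>lo)&(abs(J[...,1])<.28)
    P=J[k]; b=np.linspace(-.27,.27,28); 
    mid=[];yy=[]
    for y0,y1 in zip(b[:-1],b[1:]):
        q=P[(P[:,1]>y0)&(P[:,1]<y1)]
        if len(q)>40 and not -.03<y0<.05: mid.append((np.percentile(q[:,0],3)+np.percentile(q[:,0],97))/2);yy.append((y0+y1)/2)
    p=np.polyfit(yy,mid,1); print(p,np.std(np.polyval(p,yy)-mid))
    a-=np.arctan(p[0]); fx=np.array([np.cos(a),np.sin(a)]); o=o+fx*(p[1]-.051)
J=fine(f,W,a,o)
red=roi&((hsv[...,0]<8)|(hsv[...,0]>172))&(hsv[...,1]>150)&(z>.11)
wood=roi&(abs(z-.056)<.008)&(J[...,0]<.036)&(J[...,1]<-.05)&(J[...,0]>-.06)&(hsv[...,1]>50)
arm=roi&(abs(z-.062)<.01)&(J[...,0]<.026)&(abs(J[...,1])<.05)
bed=roi&(abs(z-.018)<.009)&(J[...,0]<.03)&(J[...,0]>-.08)&(hsv[...,1]>50)&(hsv[...,2]>180)
for n,k in(("red",red),("wood",wood),("bed",bed),("arm",arm),("fence",m&(J[...,0]>.028))):
    P=J[k];print(n,len(P),np.round(P.mean(0),4),np.round(np.percentile(P,[1,99],0),4).tolist())
print("wood rect",cv2.minAreaRect(J[wood][:,:2].astype(np.float32)*1000))
print("yaw",a,"o",o); np.savez("jig.npz",a=a,o=o)
w=lambda x,y:o+np.array([np.cos(a),np.sin(a)])*x+np.array([-np.sin(a),np.cos(a)])*y
print("fin",w(.051,np.percentile(J[red][:,1],2)))
```

```text
[0.00122866 0.07610282] 0.00023872480247663907
[2.30542929e-05 5.09942597e-02] 0.00024005320372579757
[-1.2914313e-07  5.1000002e-02] 0.0002400528119201679
red 67 [ 0.0501 -0.0065  0.1219] [[0.0287, -0.0109, 0.1169], [0.0712, -0.002, 0.1264]]
wood 1002 [-0.0006 -0.1724  0.0559] [[-0.0298, -0.2263, 0.0498], [0.0291, -0.1185, 0.062]]
bed 4889 [-0.0107  0.0228  0.018 ] [[-0.0457, -0.2839, 0.0114], [0.0292, 0.285, 0.0243]]
arm 81 [-0.0043 -0.0034  0.062 ] [[-0.0208, -0.0123, 0.0559], [0.0259, 0.0247, 0.0713]]
fence 2990 [ 0.0509 -0.0011  0.0629] [[0.0319, -0.2862, 0.0562], [0.0705, 0.2864, 0.0688]]
wood rect ((-0.23270034790039062, -172.83932495117188), (109.98806762695312, 60.377655029296875), 89.93191528320312)
yaw 0.12528091042881265 o [ 0.52698083 -0.00636606]
fin [ 0.57893219 -0.01072125]
```

>>> arm_command([
  {"dx": -0.2, "dy": -0.16, "jaw": 1},
  {"dx": -0.4, "dy": -0.32, "jaw": 1},
  {"dx": -0.6, "dy": -0.48, "jaw": 1},
  {"dx": -0.8, "dy": -0.65, "jaw": 1},
  {"dx": -0.93, "dy": -0.77, "jaw": 1},
])

```text
$.steps[0]: bad value
```

>>> arm_command([
  {"dx": -0.2, "dy": -0.16, "jaw": 1},
  {"dx": -0.4, "dy": -0.32, "jaw": 1},
  {"dx": -0.6, "dy": -0.48, "jaw": 1},
  {"dx": -0.8, "dy": -0.65, "jaw": 1},
  {"dx": -0.93, "dy": -0.77, "jaw": 1},
])

```text
$.steps[0]: bad value
```

>>> arm_command([
  {"az": 0.18, "jaw": 1},
  {"az": 0.36, "jaw": 1},
  {"az": 0.54, "jaw": 1},
  {"az": 0.72, "jaw": 1},
  {"az": 0.9, "jaw": 1},
])

```text
$.steps[0]: bad value
```

```bash
cat >> h.py <<'E'
from scipy.spatial.transform import Rotation as Ro
_g=np.load("jig.npz"); A=float(_g["a"]); O=_g["o"]; EX=np.array([np.cos(A),np.sin(A)]); EY=np.array([-EX[1],EX[0]])
def go(jx,jy,tipz):
    "units of the move from the measured pose to tool-x-along-jig-y, fingertips at jig (jx,jy), height tipz"
    s=robot.read_state(); R=Ro.from_euler("xyz",s["tcp_rot"]); T=Ro.from_euler("xyz",[np.pi,0,A+np.pi/2])
    p=np.array([*(O+EX*jx+EY*jy),tipz+.191]); q=s["eef_pos"]
    print("t",round(float(s["clock"]),2),"jig tip",np.round([(q[:2]-O)@EX,(q[:2]-O)@EY,q[2]-.191],4),"F jig",np.round([s["force"][:2]@EX,s["force"][:2]@EY,s["force"][2]],2),"open",round(float(s["opening"]),4))
    print("d",np.round(R.inv().apply(p-q)/.2,4),"a",np.round((R.inv()*T).as_rotvec()/(np.pi/4),4))
E
python3 -c "
from h import *
go(.051,-.05,.2)"
```

```text
t 0.1 jig tip [-0.2312  0.6252  0.2132] F jig [-0.17  0.7  -0.04] open 0.0908
d [-2.8204 -2.3314  0.0684] a [-1.3000e-03  7.0000e-04  1.3836e+00]
```

>>> arm_command([
  {"jaw": 1, "dx": -0.2, "dy": -0.16, "dz": 0, "ax": 0, "ay": 0, "az": 0},
  {"jaw": 1, "dx": -0.4, "dy": -0.32, "dz": 0, "ax": 0, "ay": 0, "az": 0},
  {"jaw": 1, "dx": -0.6, "dy": -0.48, "dz": 0, "ax": 0, "ay": 0, "az": 0},
  {"jaw": 1, "dx": -0.8, "dy": -0.65, "dz": 0, "ax": 0, "ay": 0, "az": 0},
  {"jaw": 1, "dx": -0.93, "dy": -0.77, "dz": 0, "ax": 0, "ay": 0, "az": 0},
])

```text
clock: 0.6
eef_pos: [0.3403, 0.3735, 0.4046]
tcp_rot: [-3.141, 0.0, 2.782]
force: [-0.1, 0.3, 0.1]
opening: 0.054
gripper_force: 0.0
```

>>> arm_command([
  {"jaw": 1, "dx": -0.2, "dy": -0.16, "dz": 0, "ax": 0, "ay": 0, "az": 0},
  {"jaw": 1, "dx": -0.4, "dy": -0.32, "dz": 0, "ax": 0, "ay": 0, "az": 0},
  {"jaw": 1, "dx": -0.6, "dy": -0.48, "dz": 0, "ax": 0, "ay": 0, "az": 0},
  {"jaw": 1, "dx": -0.8, "dy": -0.65, "dz": 0, "ax": 0, "ay": 0, "az": 0},
  {"jaw": 1, "dx": -0.93, "dy": -0.77, "dz": 0, "ax": 0, "ay": 0, "az": 0},
])

```text
clock: 1.1
eef_pos: [0.4605, 0.1639, 0.4047]
tcp_rot: [-3.141, 0.0, 2.782]
force: [-0.3, -0.1, 0.1]
opening: 0.0141
gripper_force: 0.0
```

>>> arm_command([
  {"jaw": 1, "dx": 0, "dy": 0, "dz": 0, "ax": 0, "ay": 0, "az": 0.18},
  {"jaw": 1, "dx": 0, "dy": 0, "dz": 0, "ax": 0, "ay": 0, "az": 0.36},
  {"jaw": 1, "dx": 0, "dy": 0, "dz": 0, "ax": 0, "ay": 0, "az": 0.54},
  {"jaw": 1, "dx": 0, "dy": 0, "dz": 0, "ax": 0, "ay": 0, "az": 0.72},
  {"jaw": 1, "dx": 0, "dy": 0, "dz": 0, "ax": 0, "ay": 0, "az": 0.9},
])

```text
clock: 1.6
eef_pos: [0.4596, 0.1661, 0.4045]
tcp_rot: [-3.141, -0.0, 2.07]
force: [0.1, 0.3, -0.0]
opening: 0.0001
gripper_force: 0.0
```

```bash
python3 -c "
from h import *
go(.051,-.05,.2)"
```

```text
t 1.6 jig tip [-0.0453  0.1795  0.2135] F jig [ 0.19  0.32 -0.03] open 0.0001
d [-1.2442  0.0294  0.0675] a [-0.0006 -0.      0.476 ]
```

>>> arm_command([
  {"jaw": 1, "dx": -0.24, "dy": 0, "dz": 0, "ax": 0, "ay": 0, "az": 0.16},
  {"jaw": 1, "dx": -0.48, "dy": 0, "dz": 0, "ax": 0, "ay": 0, "az": 0.32},
  {"jaw": 1, "dx": -0.72, "dy": 0, "dz": 0, "ax": 0, "ay": 0, "az": 0.476},
  {"jaw": 1, "dx": -0.95, "dy": 0.03, "dz": 0, "ax": 0, "ay": 0, "az": 0.476},
  {"jaw": 1, "dx": -0.95, "dy": 0.03, "dz": 0, "ax": 0, "ay": 0, "az": 0.476},
])

```text
clock: 2.1
eef_pos: [0.5593, -0.0012, 0.4044]
tcp_rot: [3.14, 0.001, 1.698]
force: [-0.2, 0.1, -0.4]
opening: 0.0005
gripper_force: 0.0
```

```bash
python3 -c "
from h import *
go(.051,-.05,.1)"
```

```text
t 2.1 jig tip [0.0327 0.001  0.2134] F jig [-0.22  0.17 -0.43] open 0.0005
d [-0.2546  0.0901  0.5675] a [0.0017 0.0017 0.0027]
```

>>> arm_command([
  {"jaw": 1, "dx": -0.2546, "dy": 0.09, "dz": 0, "ax": 0, "ay": 0, "az": 0.0027},
  {"jaw": 1, "dx": -0.2546, "dy": 0.09, "dz": 0.15, "ax": 0, "ay": 0, "az": 0.0027},
  {"jaw": 1, "dx": -0.2546, "dy": 0.09, "dz": 0.35, "ax": 0, "ay": 0, "az": 0.0027},
  {"jaw": 1, "dx": -0.2546, "dy": 0.09, "dz": 0.55, "ax": 0, "ay": 0, "az": 0.0027},
  {"jaw": 1, "dx": -0.2546, "dy": 0.09, "dz": 0.57, "ax": 0, "ay": 0, "az": 0.0027},
])

```text
clock: 2.6
eef_pos: [0.5797, -0.0448, 0.2867]
tcp_rot: [-3.134, -0.002, 1.7]
force: [-0.3, -0.1, 1.3]
opening: 0.0007
gripper_force: 0.0
```

```bash
python3 -c "
from h import *
c,W=cam('side');save(c,'c.png',(200,120,480,330),2)
go(.051,-.035,.1)"
```

```text
t 2.65 jig tip [ 0.0482 -0.0449  0.0976] F jig [-0.21 -0.44  0.66] open 0.0005
d [ 0.0495  0.0141 -0.012 ] a [-0.0064 -0.0021  0.0054]
```

View pics/c.png

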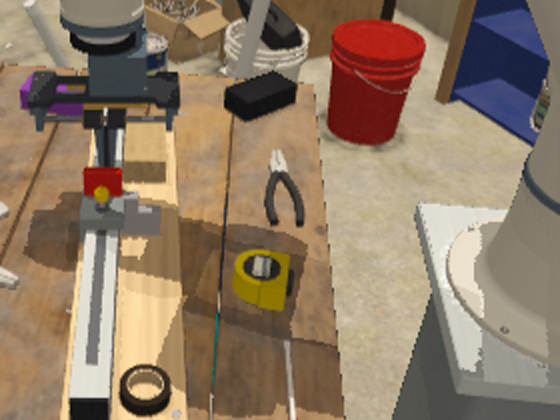

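The fingertips are upright just behind the red fin (crop (103,180)) and centred on it. I'll push the first part, where the notch can't be yet.

>>> arm_command([
  {"jaw": 1, "dx": 0.04, "dy": 0.01, "dz": 0, "ax": 0, "ay": 0, "az": 0},
  {"jaw": 1, "dx": 0.08, "dy": 0.015, "dz": 0, "ax": 0, "ay": 0, "az": 0.005},
  {"jaw": 1, "dx": 0.12, "dy": 0.015, "dz": 0, "ax": 0, "ay": 0, "az": 0.005},
  {"jaw": 1, "dx": 0.16, "dy": 0.015, "dz": 0, "ax": 0, "ay": 0, "az": 0.005},
  {"jaw": 1, "dx": 0.2, "dy": 0.015, "dz": 0, "ax": 0, "ay": 0, "az": 0.005},
])

```text
clock: 3.15
eef_pos: [0.5797, -0.0045, 0.2923]
tcp_rot: [3.138, 0.001, 1.697]
force: [2.4, -5.5, 3.4]
opening: 0.0003
gripper_force: 2.6
```

>>> arm_command([
  {"jaw": 1, "dx": 0.02, "dy": 0, "dz": 0, "ax": 0, "ay": 0, "az": 0},
  {"jaw": 1, "dx": 0.04, "dy": 0, "dz": 0, "ax": 0, "ay": 0, "az": 0},
  {"jaw": 1, "dx": 0.06, "dy": 0, "dz": 0, "ax": 0, "ay": 0, "az": 0},
  {"jaw": 1, "dx": 0.08, "dy": 0, "dz": 0, "ax": 0, "ay": 0, "az": 0},
  {"jaw": 1, "dx": 0.08, "dy": 0, "dz": 0, "ax": 0, "ay": 0, "az": 0},
])

```text
clock: 3.65
eef_pos: [0.5769, 0.0112, 0.2906]
tcp_rot: [-3.141, -0.0, 1.696]
force: [0.4, -0.2, -0.5]
opening: 0.0002
gripper_force: 0.0
```

```bash
cat >> h.py <<'E'
def stop():
    c,W=cam("top"); f=c["frame"]; J=fine(f,W,A,O); hsv=cv2.cvtColor(f,cv2.COLOR_RGB2HSV).astype(int); z=W[...,2]
    on=(abs(J[...,0]-.051)<.03)&(abs(J[...,1])<.28)&(z>.08)&(z<.14)
    for n,m in(("red",on&((hsv[...,0]<8)|(hsv[...,0]>172))&(hsv[...,1]>150)),("yel",on&(abs(hsv[...,0]-27)<8)&(hsv[...,1]>120))):
        P=J[m]; print(n,len(P), np.round(np.median(P,0),4) if len(P) else "")
    return c,J
E
python3 -c "
from h import *
go(.051,.02,.1); stop()"
```

```text
t 3.65 jig tip [0.0517 0.0111 0.0996] F jig [ 0.36 -0.2  -0.47] open 0.0002
d [ 0.0443 -0.0036 -0.002 ] a [-0.0008 -0.0006  0.0003]
red 0 
yel 3 [0.0503 0.0658 0.1134]
```

>>> arm_command([
  {"jaw": 1, "dx": 0.01, "dy": 0, "dz": 0, "ax": 0, "ay": 0, "az": 0},
  {"jaw": 1, "dx": 0.02, "dy": 0, "dz": 0, "ax": 0, "ay": 0, "az": 0},
  {"jaw": 1, "dx": 0.03, "dy": 0, "dz": 0, "ax": 0, "ay": 0, "az": 0},
  {"jaw": 1, "dx": 0.04, "dy": 0, "dz": 0, "ax": 0, "ay": 0, "az": 0},
  {"jaw": 1, "dx": 0.05, "dy": 0, "dz": 0, "ax": 0, "ay": 0, "az": 0},
])

```text
clock: 4.2
eef_pos: [0.5757, 0.0207, 0.2906]
tcp_rot: [-3.141, -0.0, 1.696]
force: [-1.2, -3.5, 0.1]
opening: 0.0006
gripper_force: 1.6
```

```bash
python3 -c "
from h import *
go(.051,.02,.1); stop()"
```

```text
t 4.2 jig tip [0.0517 0.0207 0.0996] F jig [-1.65 -3.36  0.12] open 0.0006
d [-0.0037 -0.0036 -0.0021] a [-0.0008 -0.     -0.0001]
red 0 
yel 2 [0.0485 0.0771 0.1139]
```

>>> arm_command([
  {"jaw": 1, "dx": 0.007, "dy": 0, "dz": 0, "ax": 0, "ay": 0, "az": 0},
  {"jaw": 1, "dx": 0.014, "dy": 0, "dz": 0, "ax": 0, "ay": 0, "az": 0},
  {"jaw": 1, "dx": 0.021, "dy": 0, "dz": 0, "ax": 0, "ay": 0, "az": 0},
  {"jaw": 1, "dx": 0.028, "dy": 0, "dz": 0, "ax": 0, "ay": 0, "az": 0},
  {"jaw": 1, "dx": 0.035, "dy": 0, "dz": 0, "ax": 0, "ay": 0, "az": 0},
])

```text
clock: 4.75
eef_pos: [0.575, 0.0276, 0.2907]
tcp_rot: [-3.142, 0.0, 1.696]
force: [-1.8, -3.1, -1.6]
opening: 0.0001
gripper_force: 1.5
```

>>> arm_command([
  {"jaw": 1, "dx": 0.007, "dy": 0, "dz": 0, "ax": 0, "ay": 0, "az": 0},
  {"jaw": 1, "dx": 0.014, "dy": 0, "dz": 0, "ax": 0, "ay": 0, "az": 0},
  {"jaw": 1, "dx": 0.021, "dy": 0, "dz": 0, "ax": 0, "ay": 0, "az": 0},
  {"jaw": 1, "dx": 0.028, "dy": 0, "dz": 0, "ax": 0, "ay": 0, "az": 0},
  {"jaw": 1, "dx": 0.035, "dy": 0, "dz": 0, "ax": 0, "ay": 0, "az": 0},
])

```text
clock: 5.25
eef_pos: [0.5742, 0.0345, 0.2907]
tcp_rot: [3.142, 0.0, 1.696]
force: [-1.0, -2.7, -2.3]
opening: 0.0007
gripper_force: 1.5
```

>>> arm_command([
  {"jaw": 1, "dx": 0.007, "dy": 0, "dz": 0, "ax": 0, "ay": 0, "az": 0},
  {"jaw": 1, "dx": 0.014, "dy": 0, "dz": 0, "ax": 0, "ay": 0, "az": 0},
  {"jaw": 1, "dx": 0.021, "dy": 0, "dz": 0, "ax": 0, "ay": 0, "az": 0},
  {"jaw": 1, "dx": 0.028, "dy": 0, "dz": 0, "ax": 0, "ay": 0, "az": 0},
  {"jaw": 1, "dx": 0.035, "dy": 0, "dz": 0, "ax": 0, "ay": 0, "az": 0},
])

```text
clock: 5.75
eef_pos: [0.5733, 0.0415, 0.2907]
tcp_rot: [3.142, 0.0, 1.696]
force: [-0.6, -3.7, -2.4]
opening: 0.0004
gripper_force: 1.5
```

>>> arm_command([
  {"jaw": 1, "dx": 0.007, "dy": 0, "dz": 0, "ax": 0, "ay": 0, "az": 0},
  {"jaw": 1, "dx": 0.014, "dy": 0, "dz": 0, "ax": 0, "ay": 0, "az": 0},
  {"jaw": 1, "dx": 0.021, "dy": 0, "dz": 0, "ax": 0, "ay": 0, "az": 0},
  {"jaw": 1, "dx": 0.028, "dy": 0, "dz": 0, "ax": 0, "ay": 0, "az": 0},
  {"jaw": 1, "dx": 0.035, "dy": 0, "dz": 0, "ax": 0, "ay": 0, "az": 0},
])

```text
clock: 6.25
eef_pos: [0.5724, 0.0484, 0.2907]
tcp_rot: [3.142, 0.0, 1.696]
force: [-0.5, -3.1, -2.0]
opening: 0.0005
gripper_force: 1.5
```

>>> arm_command([
  {"jaw": 1, "dx": 0.007, "dy": 0, "dz": 0, "ax": 0, "ay": 0, "az": 0},
  {"jaw": 1, "dx": 0.014, "dy": 0, "dz": 0, "ax": 0, "ay": 0, "az": 0},
  {"jaw": 1, "dx": 0.021, "dy": 0, "dz": 0, "ax": 0, "ay": 0, "az": 0},
  {"jaw": 1, "dx": 0.028, "dy": 0, "dz": 0, "ax": 0, "ay": 0, "az": 0},
  {"jaw": 1, "dx": 0.035, "dy": 0, "dz": 0, "ax": 0, "ay": 0, "az": 0},
])

```text
clock: 6.75
eef_pos: [0.5715, 0.0554, 0.2908]
tcp_rot: [3.142, 0.0, 1.696]
force: [-0.2, -3.0, -2.5]
opening: 0.0007
gripper_force: 1.5
```

>>> arm_command([
  {"jaw": 1, "dx": 0.007, "dy": 0, "dz": 0, "ax": 0, "ay": 0, "az": 0},
  {"jaw": 1, "dx": 0.014, "dy": 0, "dz": 0, "ax": 0, "ay": 0, "az": 0},
  {"jaw": 1, "dx": 0.021, "dy": 0, "dz": 0, "ax": 0, "ay": 0, "az": 0},
  {"jaw": 1, "dx": 0.028, "dy": 0, "dz": 0, "ax": 0, "ay": 0, "az": 0},
  {"jaw": 1, "dx": 0.035, "dy": 0, "dz": 0, "ax": 0, "ay": 0, "az": 0},
])

```text
clock: 7.25
eef_pos: [0.5706, 0.0623, 0.2907]
tcp_rot: [3.142, 0.0, 1.696]
force: [1.0, -2.9, -2.3]
opening: 0.0007
gripper_force: 1.5
```

>>> arm_command([
  {"jaw": 1, "dx": 0.007, "dy": 0, "dz": 0, "ax": 0, "ay": 0, "az": 0},
  {"jaw": 1, "dx": 0.014, "dy": 0, "dz": 0, "ax": 0, "ay": 0, "az": 0},
  {"jaw": 1, "dx": 0.021, "dy": 0, "dz": 0, "ax": 0, "ay": 0, "az": 0},
  {"jaw": 1, "dx": 0.028, "dy": 0, "dz": 0, "ax": 0, "ay": 0, "az": 0},
  {"jaw": 1, "dx": 0.035, "dy": 0, "dz": 0, "ax": 0, "ay": 0, "az": 0},
])

```text
clock: 7.75
eef_pos: [0.5698, 0.0694, 0.2908]
tcp_rot: [3.141, -0.0, 1.696]
force: [0.5, 0.4, 0.3]
opening: 0.0002
gripper_force: 0.0
```

The drag has vanished, so the pin has probably snapped in. I'll back off, rise and check.

>>> arm_command([
  {"jaw": 1, "dx": -0.1, "dy": 0, "dz": 0, "ax": 0, "ay": 0, "az": 0},
  {"jaw": 1, "dx": -0.3, "dy": 0, "dz": -0.1, "ax": 0, "ay": 0, "az": 0},
  {"jaw": 1, "dx": -0.5, "dy": 0, "dz": -0.2, "ax": 0, "ay": 0, "az": 0},
  {"jaw": 1, "dx": -0.7, "dy": 0, "dz": -0.3, "ax": 0, "ay": 0, "az": 0},
  {"jaw": 1, "dx": -0.9, "dy": 0, "dz": -0.3, "ax": 0, "ay": 0, "az": 0},
])

```text
clock: 8.25
eef_pos: [0.5929, -0.111, 0.3535]
tcp_rot: [3.138, 0.002, 1.696]
force: [1.2, 1.1, -0.3]
opening: 0.0007
gripper_force: 0.0
```

>>> arm_command([
  {"jaw": 1, "dx": -0.2, "dy": 0, "dz": 0, "ax": 0, "ay": 0, "az": 0},
  {"jaw": 1, "dx": -0.4, "dy": 0, "dz": 0, "ax": 0, "ay": 0, "az": 0},
  {"jaw": 1, "dx": -0.6, "dy": 0, "dz": 0, "ax": 0, "ay": 0, "az": 0},
  {"jaw": 1, "dx": -0.75, "dy": 0, "dz": 0, "ax": 0, "ay": 0, "az": 0},
  {"jaw": 1, "dx": -0.75, "dy": 0, "dz": 0, "ax": 0, "ay": 0, "az": 0},
])

```text
clock: 8.75
eef_pos: [0.6111, -0.2618, 0.3505]
tcp_rot: [3.141, 0.001, 1.693]
force: [-0.2, -0.8, 0.9]
opening: 0.0001
gripper_force: 0.0
```

```bash
python3 -c "
from h import *
c,J=stop(); save(c,'d.png',(160,160,400,260),3.3)
print('knob top z p90',np.percentile(J[...,2][(abs(J[...,0]-.051)<.006)&(abs(J[...,1]-.137)<.02)],[10,50,90]))
go(0,-.27,.16)"
```

```text
red 0 
yel 0 Traceback (most recent call last):
  File "<string>", line 4, in <module>
    print('knob top z p90',np.percentile(J[...,2][(abs(J[...,0]-.051)<.006)&(abs(J[...,1]-.137)<.02)],[10,50,90]))
                           ~~~~~~~~~~~~~^^^^^^^^^^^^^^^^^^^^^^^^^^^^^^^^^^^^^^^^^^^^^^^^^^^^^^^^^^^^^^^^^^^^^^^^^
    return _quantile_unchecked(
        a, q, axis, out, overwrite_input, method, keepdims, weights)
    return _ureduce(a,
                    func=_quantile_ureduce_func,
    ...<5 lines>...
                    overwrite_input=overwrite_input,
                    method=method)
    r = func(a, **kwargs)
    result = _quantile(arr,
                       quantiles=q,
    ...<2 lines>...
                       out=out,
                       weights=wgt)
    slices_having_nans = np.isnan(arr[-1, ...])
                                  ~~~^^^^^^^^^
IndexError: index -1 is out of bounds for axis 0 with size 0
```

View pics/d.png

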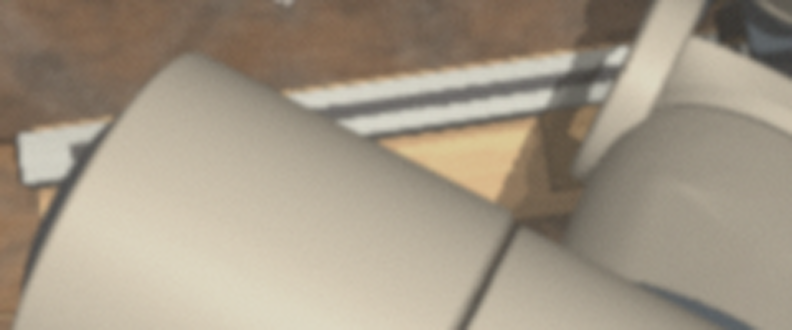

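The arm hides the stop from the top camera, so I'll use the side camera.

```bash
cat >> h.py <<'E'
def sidestop(f,W):
    J=fine(f,W,A,O); hsv=cv2.cvtColor(f,cv2.COLOR_RGB2HSV).astype(int); z=W[...,2]
    on=(abs(J[...,0]-.051)<.03)&(abs(J[...,1])<.28)&(z>.075)&(z<.14)
    for n,m in(("red",on&((hsv[...,0]<8)|(hsv[...,0]>172))&(hsv[...,1]>120)),("yel",on&(abs(hsv[...,0]-27)<8)&(hsv[...,1]>120))):
        P=J[m]; print(n,len(P), np.round(np.median(P,0),4) if len(P) else "", np.round(np.percentile(P,[2,98],0),4).tolist() if len(P) else "")
    return J
E
python3 - <<'E'
from h import *
t=np.load("side.npz"); sidestop(t["f"],t["W"])
c,W=cam("side"); sidestop(c["frame"],W); save(c,'e.png',(200,60,480,330),2)
go(0,-.27,.16)
E
```

```text
red 224 [0.0495 0.0024 0.1091] [[0.0276, -0.0057, 0.084], [0.0723, 0.0059, 0.1199]]
yel 49 [0.0505 0.0316 0.1076] [[0.0436, 0.0016, 0.0943], [0.0581, 0.0369, 0.1118]]
red 306 [0.0491 0.108  0.1074] [[0.0267, 0.0983, 0.0856], [0.0723, 0.1106, 0.1202]]
yel 60 [0.0498 0.1373 0.1001] [[0.0433, 0.1085, 0.0853], [0.0568, 0.1413, 0.1042]]
t 8.85 jig tip [ 0.0517 -0.2607  0.1594] F jig [0.03 0.66 0.07] open 0.0002
d [-0.0468 -0.2585 -0.0027] a [-0.0003 -0.0006 -0.0015]
```

View pics/e.png

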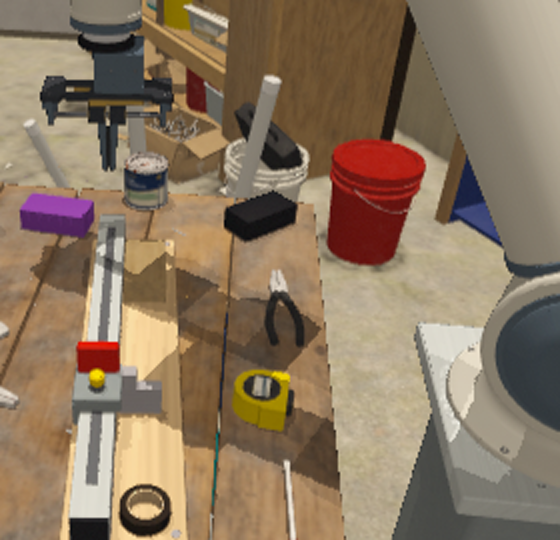

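The knob has dropped by 7.6 mm and the stop has moved 106 mm, so the pin is seated. The red fin is at crop (98,355) and the wood at about (150,270), still far from the stop. Next I'll go behind the wood.

>>> arm_command([
  {"jaw": 1, "dx": -0.04, "dy": -0.2, "dz": 0, "ax": 0, "ay": 0, "az": 0},
  {"jaw": 1, "dx": -0.04, "dy": -0.26, "dz": 0, "ax": 0, "ay": 0, "az": 0},
  {"jaw": 1, "dx": -0.04, "dy": -0.26, "dz": 0, "ax": 0, "ay": 0, "az": 0},
  {"jaw": 1, "dx": -0.04, "dy": -0.26, "dz": 0.15, "ax": 0, "ay": 0, "az": 0},
  {"jaw": 1, "dx": -0.04, "dy": -0.26, "dz": 0.3, "ax": 0, "ay": 0, "az": 0},
])

```text
clock: 9.35
eef_pos: [0.5616, -0.2719, 0.2911]
tcp_rot: [3.139, 0.002, 1.697]
force: [1.5, 0.4, -1.1]
opening: 0.0006
gripper_force: 0.0
```

```bash
python3 -c "
from h import *
go(0,-.267,.032)"
```

```text
t 9.35 jig tip [ 0.0011 -0.2678  0.1001] F jig [ 1.54  0.22 -1.07] open 0.0006
d [ 0.0044 -0.0065  0.3403] a [0.0034 0.0021 0.0009]
```

>>> arm_command([
  {"jaw": 1, "dx": 0, "dy": -0.006, "dz": 0.1, "ax": 0, "ay": 0, "az": 0},
  {"jaw": 1, "dx": 0, "dy": -0.006, "dz": 0.2, "ax": 0, "ay": 0, "az": 0},
  {"jaw": 1, "dx": 0, "dy": -0.006, "dz": 0.3, "ax": 0, "ay": 0, "az": 0},
  {"jaw": 1, "dx": 0, "dy": -0.006, "dz": 0.335, "ax": 0, "ay": 0, "az": 0},
  {"jaw": 1, "dx": 0, "dy": -0.006, "dz": 0.335, "ax": 0, "ay": 0, "az": 0},
])

```text
clock: 9.85
eef_pos: [0.5597, -0.2721, 0.2231]
tcp_rot: [-3.141, -0.001, 1.697]
force: [-1.3, 0.0, -0.2]
opening: 0.0007
gripper_force: 0.0
```

```bash
python3 -c "
from h import *
go(0,-.05,.032)"
```

```text
t 9.85 jig tip [-0.0008 -0.2677  0.0321] F jig [-1.33  0.19 -0.17] open 0.0007
d [1.0887 0.0045 0.0013] a [-0.0012 -0.0012  0.0009]
```

>>> arm_command([
  {"jaw": 1, "dx": 0.04, "dy": 0.004, "dz": 0, "ax": 0, "ay": 0, "az": 0},
  {"jaw": 1, "dx": 0.07, "dy": 0.004, "dz": 0, "ax": 0, "ay": 0, "az": 0},
  {"jaw": 1, "dx": 0.1, "dy": 0.004, "dz": 0, "ax": 0, "ay": 0, "az": 0},
  {"jaw": 1, "dx": 0.13, "dy": 0.004, "dz": 0, "ax": 0, "ay": 0, "az": 0},
  {"jaw": 1, "dx": 0.17, "dy": 0.004, "dz": 0, "ax": 0, "ay": 0, "az": 0},
])

```text
clock: 10.35
eef_pos: [0.5559, -0.2387, 0.2242]
tcp_rot: [3.141, 0.001, 1.696]
force: [0.3, -1.4, 1.5]
opening: 0.0006
gripper_force: 0.9
```

>>> arm_command([
  {"jaw": 1, "dx": 0.04, "dy": 0, "dz": 0, "ax": 0, "ay": 0, "az": 0},
  {"jaw": 1, "dx": 0.09, "dy": 0, "dz": 0, "ax": 0, "ay": 0, "az": 0},
  {"jaw": 1, "dx": 0.14, "dy": 0, "dz": 0, "ax": 0, "ay": 0, "az": 0},
  {"jaw": 1, "dx": 0.18, "dy": 0, "dz": 0, "ax": 0, "ay": 0, "az": 0},
  {"jaw": 1, "dx": 0.22, "dy": 0, "dz": 0, "ax": 0, "ay": 0, "az": 0},
])

```text
clock: 10.85
eef_pos: [0.5502, -0.1945, 0.2237]
tcp_rot: [-3.142, -0.0, 1.696]
force: [0.8, -2.1, 1.7]
opening: 0.0004
gripper_force: 0.8
```

Run:
```python
from h import *
go(0,-.05,.032)
c,W=cam("side"); J=sidestop(c["frame"],W); save(c,'g.png',(200,120,480,330),2)
```

```text
t 10.85 jig tip [-0.0005 -0.1896  0.0327] F jig [ 0.51 -2.18  1.71] open 0.0004
d [0.698  0.0026 0.0036] a [-0.0001 -0.      0.0002]
red 303 [0.049  0.1081 0.1076] [[0.0267, 0.0979, 0.0864], [0.0722, 0.1103, 0.1205]]
yel 68 [0.0487 0.136  0.1014] [[0.0227, -0.2075, 0.0853], [0.0568, 0.1425, 0.1398]]
```

View pics/g.png

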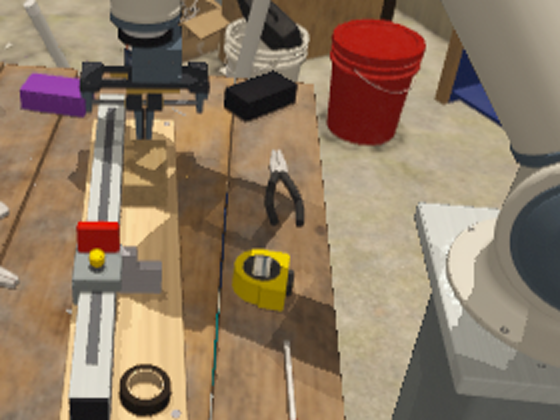

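The wood, at crop (145,160), is moving straight ahead of the fingers and the pin is still seated. Continuing.

>>> arm_command([
  {"jaw": 1, "dx": 0.04, "dy": 0, "dz": 0, "ax": 0, "ay": 0, "az": 0},
  {"jaw": 1, "dx": 0.09, "dy": 0, "dz": 0, "ax": 0, "ay": 0, "az": 0},
  {"jaw": 1, "dx": 0.14, "dy": 0, "dz": 0, "ax": 0, "ay": 0, "az": 0},
  {"jaw": 1, "dx": 0.18, "dy": 0, "dz": 0, "ax": 0, "ay": 0, "az": 0},
  {"jaw": 1, "dx": 0.22, "dy": 0, "dz": 0, "ax": 0, "ay": 0, "az": 0},
])

```text
clock: 11.4
eef_pos: [0.5446, -0.1509, 0.2237]
tcp_rot: [-3.141, -0.0, 1.696]
force: [-0.1, -0.4, -0.7]
opening: 0.0009
gripper_force: 0.3
```

>>> arm_command([
  {"jaw": 1, "dx": 0.04, "dy": 0, "dz": 0, "ax": 0, "ay": 0, "az": 0},
  {"jaw": 1, "dx": 0.09, "dy": 0, "dz": 0, "ax": 0, "ay": 0, "az": 0},
  {"jaw": 1, "dx": 0.14, "dy": 0, "dz": 0, "ax": 0, "ay": 0, "az": 0},
  {"jaw": 1, "dx": 0.18, "dy": 0, "dz": 0, "ax": 0, "ay": 0, "az": 0},
  {"jaw": 1, "dx": 0.22, "dy": 0, "dz": 0, "ax": 0, "ay": 0, "az": 0},
])

```text
clock: 11.9
eef_pos: [0.5392, -0.1073, 0.2237]
tcp_rot: [-3.142, 0.0, 1.696]
force: [0.1, -0.3, -0.5]
opening: 0.0004
gripper_force: 0.3
```

>>> arm_command([
  {"jaw": 1, "dx": 0.04, "dy": 0, "dz": 0, "ax": 0, "ay": 0, "az": 0},
  {"jaw": 1, "dx": 0.08, "dy": 0, "dz": 0, "ax": 0, "ay": 0, "az": 0},
  {"jaw": 1, "dx": 0.12, "dy": 0, "dz": 0, "ax": 0, "ay": 0, "az": 0},
  {"jaw": 1, "dx": 0.16, "dy": 0, "dz": 0, "ax": 0, "ay": 0, "az": 0},
  {"jaw": 1, "dx": 0.19, "dy": 0, "dz": 0, "ax": 0, "ay": 0, "az": 0},
])

```text
clock: 12.4
eef_pos: [0.5344, -0.0696, 0.2237]
tcp_rot: [-3.142, -0.0, 1.696]
force: [0.7, -0.3, -0.4]
opening: 0.0003
gripper_force: 0.3
```

```bash
cat >> h.py <<'E'
def gap(name="side"):
    c,W=cam(name); J=sidestop(c["frame"],W)
    m=(abs(J[...,2]-.056)<.004)&(abs(J[...,0])<.022)&(J[...,1]<.12)&(J[...,1]>-.1)
    s=cv2.cvtColor(c["frame"],cv2.COLOR_RGB2HSV)[...,1]
    w=m&(s>70); P=J[w]; print("wood",len(P),np.round(np.percentile(P,[1,50,99],0),4).tolist() if len(P) else "")
    return c
E
python3 - <<'E'
from h import *
go(0,-.034,.032)
gap()
E
```

```text
t 12.4 jig tip [-0.0005 -0.0637  0.0327] F jig [ 0.67 -0.37 -0.39] open 0.0003
d [0.1485 0.0026 0.0037] a [-0.0001 -0.      0.0002]
red 306 [0.0492 0.108  0.1076] [[0.0267, 0.0988, 0.0859], [0.0733, 0.1107, 0.1207]]
yel 76 [0.0476 0.1352 0.1023] [[0.0242, -0.0824, 0.0852], [0.0567, 0.1421, 0.1384]]
wood 436 [[-0.0205, -0.0441, 0.052], [-0.0, 0.0136, 0.0537], [0.0214, 0.0649, 0.0562]]
```

>>> arm_command([
  {"jaw": 1, "dx": 0.02, "dy": 0, "dz": 0, "ax": 0, "ay": 0, "az": 0},
  {"jaw": 1, "dx": 0.04, "dy": 0, "dz": 0, "ax": 0, "ay": 0, "az": 0},
  {"jaw": 1, "dx": 0.06, "dy": 0, "dz": 0, "ax": 0, "ay": 0, "az": 0},
  {"jaw": 1, "dx": 0.08, "dy": 0, "dz": 0, "ax": 0, "ay": 0, "az": 0},
  {"jaw": 1, "dx": 0.1, "dy": 0, "dz": 0, "ax": 0, "ay": 0, "az": 0},
])

```text
clock: 12.95
eef_pos: [0.532, -0.0502, 0.2237]
tcp_rot: [3.142, 0.0, 1.696]
force: [0.1, -0.5, -0.7]
opening: 0.0004
gripper_force: 0.6
```

>>> arm_command([
  {"jaw": 1, "dx": 0.003, "dy": 0, "dz": 0, "ax": 0, "ay": 0, "az": 0},
  {"jaw": 1, "dx": 0.006, "dy": 0, "dz": 0, "ax": 0, "ay": 0, "az": 0},
  {"jaw": 1, "dx": 0.009, "dy": 0, "dz": 0, "ax": 0, "ay": 0, "az": 0},
  {"jaw": 1, "dx": 0.012, "dy": 0, "dz": 0, "ax": 0, "ay": 0, "az": 0},
  {"jaw": 1, "dx": 0.015, "dy": 0, "dz": 0, "ax": 0, "ay": 0, "az": 0},
])

```text
clock: 13.45
eef_pos: [0.5317, -0.0476, 0.2237]
tcp_rot: [3.142, 0.0, 1.696]
force: [0.1, -1.7, 0.5]
opening: 0.0005
gripper_force: 0.7
```

>>> arm_command([
  {"jaw": 1, "dx": 0.003, "dy": 0, "dz": 0, "ax": 0, "ay": 0, "az": 0},
  {"jaw": 1, "dx": 0.006, "dy": 0, "dz": 0, "ax": 0, "ay": 0, "az": 0},
  {"jaw": 1, "dx": 0.009, "dy": 0, "dz": 0, "ax": 0, "ay": 0, "az": 0},
  {"jaw": 1, "dx": 0.01, "dy": 0, "dz": 0, "ax": 0, "ay": 0, "az": 0},
  {"jaw": 1, "dx": 0.01, "dy": 0, "dz": 0, "ax": 0, "ay": 0, "az": 0},
])

```text
clock: 13.95
eef_pos: [0.5314, -0.0455, 0.2237]
tcp_rot: [-3.142, -0.0, 1.696]
force: [0.1, -0.5, 0.4]
opening: 0.0003
gripper_force: 0.4
```

Run:
```python
from h import *
go(0,-.034,.032)
gap()
```

```text
t 13.95 jig tip [-0.0005 -0.0394  0.0327] F jig [ 0.02 -0.51  0.43] open 0.0003
d [0.0268 0.0026 0.0035] a [-0.0001 -0.0001 -0.0001]
red 307 [0.0492 0.1079 0.107 ] [[0.0267, 0.0985, 0.0864], [0.0732, 0.1106, 0.1206]]
yel 75 [0.0476 0.136  0.1024] [[0.0235, -0.0581, 0.0858], [0.0565, 0.1425, 0.1392]]
wood 405 [[-0.0204, -0.0201, 0.0521], [-0.0025, 0.0316, 0.0536], [0.0215, 0.0858, 0.0561]]
```

Still about 5 mm short; continuing in small steps.

>>> arm_command([
  {"jaw": 1, "dx": 0.003, "dy": 0, "dz": 0, "ax": 0, "ay": 0, "az": 0},
  {"jaw": 1, "dx": 0.006, "dy": 0, "dz": 0, "ax": 0, "ay": 0, "az": 0},
  {"jaw": 1, "dx": 0.009, "dy": 0, "dz": 0, "ax": 0, "ay": 0, "az": 0},
  {"jaw": 1, "dx": 0.01, "dy": 0, "dz": 0, "ax": 0, "ay": 0, "az": 0},
  {"jaw": 1, "dx": 0.01, "dy": 0, "dz": 0, "ax": 0, "ay": 0, "az": 0},
])

```text
clock: 14.5
eef_pos: [0.5311, -0.0435, 0.2237]
tcp_rot: [-3.142, -0.0, 1.696]
force: [-0.2, -0.6, -0.0]
opening: 0.0004
gripper_force: 0.2
```

>>> arm_command([
  {"jaw": 1, "dx": 0.003, "dy": 0, "dz": 0, "ax": 0, "ay": 0, "az": 0},
  {"jaw": 1, "dx": 0.005, "dy": 0, "dz": 0, "ax": 0, "ay": 0, "az": 0},
  {"jaw": 1, "dx": 0.008, "dy": 0, "dz": 0, "ax": 0, "ay": 0, "az": 0},
  {"jaw": 1, "dx": 0.008, "dy": 0, "dz": 0, "ax": 0, "ay": 0, "az": 0},
  {"jaw": 1, "dx": 0.008, "dy": 0, "dz": 0, "ax": 0, "ay": 0, "az": 0},
])

```text
clock: 15.0
eef_pos: [0.5309, -0.0419, 0.2237]
tcp_rot: [-3.141, -0.0, 1.696]
force: [0.1, -0.8, 1.0]
opening: 0.0007
gripper_force: 0.0
```

>>> arm_command([
  {"jaw": 1, "dx": 0.003, "dy": 0, "dz": 0, "ax": 0, "ay": 0, "az": 0},
  {"jaw": 1, "dx": 0.005, "dy": 0, "dz": 0, "ax": 0, "ay": 0, "az": 0},
  {"jaw": 1, "dx": 0.008, "dy": 0, "dz": 0, "ax": 0, "ay": 0, "az": 0},
  {"jaw": 1, "dx": 0.008, "dy": 0, "dz": 0, "ax": 0, "ay": 0, "az": 0},
  {"jaw": 1, "dx": 0.008, "dy": 0, "dz": 0, "ax": 0, "ay": 0, "az": 0},
])

```text
clock: 15.5
eef_pos: [0.5308, -0.0406, 0.2237]
tcp_rot: [3.142, 0.001, 1.696]
force: [-0.5, -5.4, 0.5]
opening: 0.0003
gripper_force: 2.8
```

Run:
```python
from h import *
go(0,-.034,.032)
gap()
```

```text
t 15.5 jig tip [-0.0005 -0.0345  0.0327] F jig [-1.21 -5.29  0.48] open 0.0003
d [0.0025 0.0024 0.0037] a [0.0001 0.0007 0.0002]
red 307 [0.0491 0.108  0.1077] [[0.0267, 0.0984, 0.0856], [0.0732, 0.1111, 0.1206]]
yel 73 [0.0478 0.1364 0.1021] [[0.0233, -0.0513, 0.0861], [0.0566, 0.1429, 0.1394]]
wood 396 [[-0.0204, -0.0142, 0.0521], [-0.0025, 0.0345, 0.0536], [0.0216, 0.0866, 0.0564]]
```

The force rose to 5 N as the wood met the stop. I'll back off straight, then up.

>>> arm_command([
  {"jaw": 1, "dx": -0.04, "dy": 0, "dz": 0, "ax": 0, "ay": 0, "az": 0},
  {"jaw": 1, "dx": -0.15, "dy": 0, "dz": 0, "ax": 0, "ay": 0, "az": 0},
  {"jaw": 1, "dx": -0.3, "dy": 0, "dz": -0.15, "ax": 0, "ay": 0, "az": 0},
  {"jaw": 1, "dx": -0.45, "dy": 0, "dz": -0.35, "ax": 0, "ay": 0, "az": 0},
  {"jaw": 1, "dx": -0.6, "dy": 0, "dz": -0.5, "ax": 0, "ay": 0, "az": 0},
])

```text
clock: 16.05
eef_pos: [0.5458, -0.161, 0.3257]
tcp_rot: [3.141, 0.0, 1.696]
force: [0.3, 0.0, 0.7]
opening: 0.0003
gripper_force: 0.0
```

>>> arm_command([
  {"jaw": 1, "dx": -0.2, "dy": 0, "dz": -0.1, "ax": 0, "ay": 0, "az": 0},
  {"jaw": 1, "dx": -0.3, "dy": 0, "dz": -0.2, "ax": 0, "ay": 0, "az": 0},
  {"jaw": 1, "dx": -0.3, "dy": 0, "dz": -0.2, "ax": 0, "ay": 0, "az": 0},
  {"jaw": 1, "dx": -0.3, "dy": 0, "dz": -0.2, "ax": 0, "ay": 0, "az": 0},
  {"jaw": 1, "dx": -0.3, "dy": 0, "dz": -0.2, "ax": 0, "ay": 0, "az": 0},
])

```text
clock: 16.55
eef_pos: [0.5528, -0.2182, 0.3628]
tcp_rot: [-3.14, -0.001, 1.696]
force: [0.1, -0.1, 0.4]
opening: 0.0005
gripper_force: 0.0
```

Run:
```python
from h import *
go(0,-.034,.032)
c=gap(); save(c,'i.png',(200,200,340,330),4)
```

```text
t 16.55 jig tip [-0.0008 -0.2134  0.1718] F jig [ 0.1  -0.16  0.43] open 0.0005
d [0.8962 0.0055 0.7001] a [-0.0019 -0.0016  0.0005]
red 303 [0.0491 0.1081 0.1084] [[0.0267, 0.0985, 0.086], [0.0722, 0.1107, 0.1208]]
yel 61 [0.0497 0.138  0.1011] [[0.0431, 0.1083, 0.0852], [0.0567, 0.1434, 0.1047]]
wood 392 [[-0.0204, -0.014, 0.0521], [-0.0024, 0.0378, 0.0535], [0.0216, 0.0863, 0.0562]]
```

View pics/i.png

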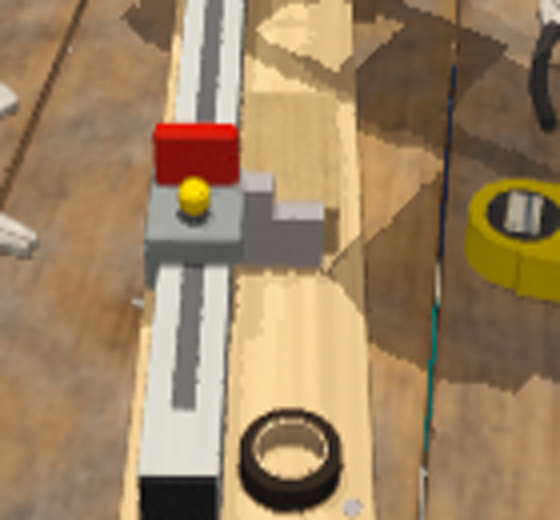

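The knob is still down (its top at 104.7 mm, against 111.8 mm while riding). The wood, at crop (290,150), lies straight along the fence and reaches the stop arm at (290,215). Handing in.

```bash
python3 -c "
from workcell import job
print(job.finish_job())"
```

```text
the job is handed in; nothing more can be done
None
```

I pushed the stop about 106 mm until its pin dropped into the notch, then butted the wood against it with about 5 N. The last side view showed the pin still seated and the wood straight along the fence, and the job is handed in (no verdict was returned).

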